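# Turn the square trivet over in its tip-over drying tray

### The job

Two tip-over drying trays stand on the worktop, one holding the square trivet and the other the round one. Turn the square trivet over so that its cork face is up: lift its tray by the steel bar and swing it right over until it rests on its tall back wall, with the trivet lying inside on that wall, then let go. Do not touch the trivet itself, and leave the tray with the round trivet down where it is.

Things in the scene. Friction and masses are not known exactly. Their poses are not given: they have to be found in the camera images.
- square_trivet: Square trivet 80 x 80 x 9 mm, 0.12 kg: white ceramic on cork. Origin: centre of the cork face; z points out of the white face, up at the start. Loose on its tray's floor (inside 115 x 100 mm, 12 mm rims, 60 mm above the worktop); as the tray rises it slides to the 105 mm high back wall at the hinge, stands on it, and topples onto it just after the floor passes upright (about 1.7 rad).
- square_tray (a joint): Angle (rad) of the square trivet's L-shaped wooden tray (0.35 kg) about a level hinge at the foot of its back wall, in a fixed stand 148 mm wide. 0: floor level (start). 1.92: on its stop, tipped over, back wall underneath, sloping 20 degrees down away from the hinge. Damped (0.12 N m s/rad), no spring: it falls slowly back from below 0.5, on over from above 1.3.
- square_tray_bar (a point): Middle of that tray's steel bar handle, on its axis; axes turn with the tray. Bar 10 mm thick, 86 mm free along y (parallel to the hinge), 75 mm above the worktop, 54 mm out from the front rim. x points to the hinge (level at joint 0), z out of the floor. Hinge axis: 175 mm along +x, 15 mm along -z from here. The bar swings up and over towards +x and may turn in the grip.
- round_tray (a joint): The same angle for the other, identical tray, which holds the round trivet (84 mm across, same materials). It starts at 0 and is to stay there.
There are look-alikes about, which are no part of the job. Leave any blue or turquoise look-alike of the square_trivet alone.

How it is judged:
At the end, for the whole second after the job is handed in: The square trivet's tray is tipped onto its back (joint past 1.75 rad) and let go; the trivet lies still inside it on the back wall, cork face up (white face down within about 37 degrees), its centre within 35 mm of the wall's middle line. The round trivet's tray is still down (under 0.1 rad) (value of joint square_tray above 1.75 rad and angle between square_trivet's own z axis and vertical above 2.5 rad and x of square_trivet in the frame of square_tray_bar between 0.15 and 0.185 m and z of square_trivet in the frame of square_tray_bar between 0.01 and 0.095 m and y of square_trivet in the frame of square_tray_bar between -0.035 and 0.035 m and linear speed of square_trivet below 0.02 m/s and value of joint round_tray below 0.1 rad); the robot touches nothing.
It fails at once if the fingers or the arm touch the square trivet (contact force between any of the fingers, the arm and square_trivet above 0.5 N).
It fails at once if the tray with the round trivet is raised (value of joint round_tray above 0.2 rad).
It also fails if it takes over 43 s, if anything falls off the work surface, if the arm or the gripper's body presses on something with over 40 N, if the wrist force passes 120 N, or if a joint passes its speed limit or range.

### The arm

A 7-joint arm with a two-finger parallel gripper is mounted at the origin on the work surface. World frame = base frame: x ahead of the robot, y to its left, z up, the work surface at z = 0. Lengths are in m, angles in rad, forces in N, time in s.
With the tool pointing down it reaches from about 0.4 to 0.85 m from the base axis. Payload 6.9 kg.
Tool frame: the origin (TCP) lies on the front face of the gripper's body, between the roots of the fingers; the fingertips stand 73 mm ahead of it and the grasp point (between the pads) lies 54 mm ahead of it; z points along the fingers, y is the line along which they close (so a half turn about z gives the same grasp; the last joint's range is limited). The gripper opens to 85 mm and grips with 20 to 120 N. Pads are 22 mm wide; open, the fingers measure 114 mm over their backs; the gripper's body (76 mm by 85 mm) begins 54 mm behind the grasp point. The pads swing forward as they close: fully open they stand 13 mm farther back than shut.
Start: joints at [1.242, 0.507, -0.238, 1.5, 0.126, 1.149, -0.155], TCP at [0.263, -0.567, 0.304] pointing down, gripper open.
Joint ranges: [-3.08, 3.08], [-0.24, 2.05], [-1.43, 1.35], [0, 2.5], [-1.52, 4.66], [0.17, 1.96], [-2.89, 2.89]. Speed limits (rad/s): [2.39, 2.39, 3.14, 3.14, 3.14, 3.14, 3.14].

### API

Orientations are given as [roll, pitch, yaw] about the fixed x, y, z axes, in that order (R = Rz(yaw) Ry(pitch) Rx(roll)).
In Python, from workcell import env gives the robot as it stands. The module is installed in compiled form; this text tells all that it offers.
- The arm moves only by the shell command python3 -m pendant 'ROWS' [FORCE]. ROWS is JSON, a list of rows, each an object with "offset": the shift along the tool's x, y, z in m, a list of three; "dr": the turn, a rotation vector about the tool's x, y, z in degrees, a list of three; "jaw": the finger opening in m, from 0 to 0.0854. A call has 1 to 5 rows; each row is the pose to reach, as a shift and turn from the pose commanded when the call began, along the tool's axes at that moment; what a row does not reach only later rows make up. A row lasts 1/8 s, in which the tool goes at most 62.5 mm and 10.7 degrees, less where a joint would pass 70% of its speed; a pose out of reach is approached as far as the arm can. A call with a gripper value outside its range is refused whole. The fingers move at their own pace and stop on an object; FORCE is the grip in N (left out, the last holds). Time passes only in rows, so rows that repeat a pose let the fingers close. It gives the time, the measured TCP pose, the force, the opening and the grip force at its end, in the units of the state.
- env.get_obs(): the state, without advancing time (a new reading comes with each control period).
- env.get_image(name): name is "scene" or "side" or "wrist"; returns the picture (480x640x3 uint8, red, green, blue); there is no depth.
- env.camera_model(name): a dict with "K" (3x3 intrinsics, pixels), "extrinsics" (4x4, takes a point from camera to world coordinates). Camera axes: x right, y down, z forward; pixel columns grow to the right and rows downward; lengths in m; the calibration is good to about 2 mm. A picture is of the moment at which its call begins: read the wrist's pose just before it. camera_model takes no time and is no camera call; for the wrist camera it gives the pose at the moment of the call.
- env.job_done(): hands the job in; it is judged then, once.
The state is a dict: "t": time; "qpos": joint angles; "qvel": joint speeds; "joint_efforts": joint torques, N m; "ee_pos": TCP position; "eef_rot": TCP orientation; "contact_force": force on the tool from outside, world axes, zero at the start; "wrist_torque": the same for the moment, N m; "grip_width": finger opening in m; "grip_force": force on a finger pad.
Only numpy, scipy, OpenCV 4.12 (cv2) and the standard library are available. Lean on these libraries where they do the work, as an engineer would, in place of code of your own. Each camera call takes 0.05 s, during which the arm holds its last target. There are 200 camera calls.

## Working session

There is one attempt and no reset: what is moved stays moved. The work goes in short steps, Python scripts to look and compute and a shell command to move; the robot and the scene stay as the last step left them, time stands still between calls to the robot, and variables do not carry over. Pictures are saved under pics/ and viewed, at most 10 in all, crops included, and the job is handed in when it is done.

```bash
mkdir -p pics
python3 - <<'E'
from workcell import env
import cv2,numpy as np
a=env.get_image("scene");b=env.get_image("side")
cv2.imwrite("pics/scene.png",a[:,:,::-1]);cv2.imwrite("pics/side.png",b[:,:,::-1])
for n in("scene","side"):
  m=env.camera_model(n);print(n,np.round(m["K"],1).tolist(),np.round(m["extrinsics"],3).tolist())
o=env.get_obs();print(o["ee_pos"],o["eef_rot"],o["t"],o["grip_width"])
E
```

```text
scene [[531.6, 0.0, 320.4], [0.0, 531.6, 238.0], [0.0, 0.0, 1.0]] [[0.836, 0.308, -0.453, 0.846], [0.548, -0.46, 0.698, -0.64], [0.007, -0.832, -0.554, 0.568], [0.0, 0.0, 0.0, 1.0]]
side [[618.9, 0.0, 313.3], [0.0, 618.9, 242.2], [0.0, 0.0, 1.0]] [[-0.984, -0.125, 0.128, 0.287], [-0.179, 0.682, -0.709, 0.803], [0.001, -0.72, -0.694, 0.861], [0.0, 0.0, 0.0, 1.0]]
[ 0.26305336 -0.56658305  0.30310031] [-3.13998583e+00  2.80176246e-05  4.34801886e-01] 0.1 0.08531730660212547
```

View pics/scene.png

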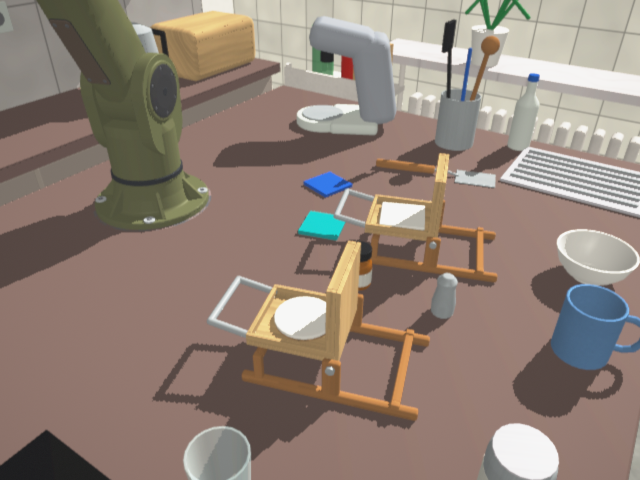

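View pics/side.png

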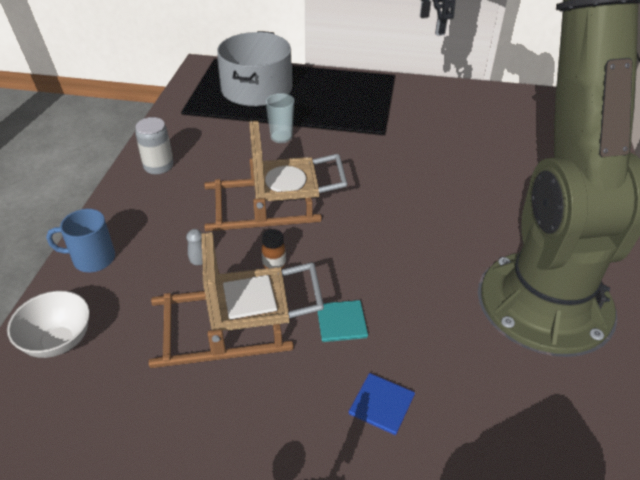

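The square trivet is in the tray at scene (400,215) / side (250,297). Its bar runs about scene (348,192)-(337,218) and side (313,266)-(322,312). The round trivet's tray is the other one, nearer the scene camera. I'll zoom in to get the bar ends.

```bash
python3 - <<'E'
import cv2,numpy as np
a=cv2.imread("pics/scene.png")[170:250,325:425];b=cv2.imread("pics/side.png")[250:350,260:360]
A=cv2.resize(a,None,fx=4,fy=4,interpolation=cv2.INTER_CUBIC);B=cv2.resize(b,None,fx=4,fy=4,interpolation=cv2.INTER_CUBIC)
A=cv2.copyMakeBorder(A,0,80,0,0,cv2.BORDER_CONSTANT)
cv2.imwrite("pics/z.png",np.hstack([A,B]))
E
cat > h.py <<'E'
from workcell import env
import numpy as np
def ray(n,p):
    m=env.camera_model(n);K=np.array(m["K"]);T=np.array(m["extrinsics"])
    d=T[:3,:3]@np.linalg.inv(K)@np.array([p[0],p[1],1.]);return T[:3,3],d/np.linalg.norm(d)
def plane(n,p,z):
    o,d=ray(n,p);return o+d*(z-o[2])/d[2]
def tri(p,q,n="scene",m="side"):
    o1,d1=ray(n,p);o2,d2=ray(m,q);s=np.linalg.lstsq(np.c_[d1,-d2],o2-o1,rcond=None)[0]
    x,y=o1+s[0]*d1,o2+s[1]*d2;return (x+y)/2,np.linalg.norm(x-y)
E
```

```text
(no output)
```

View pics/z.png

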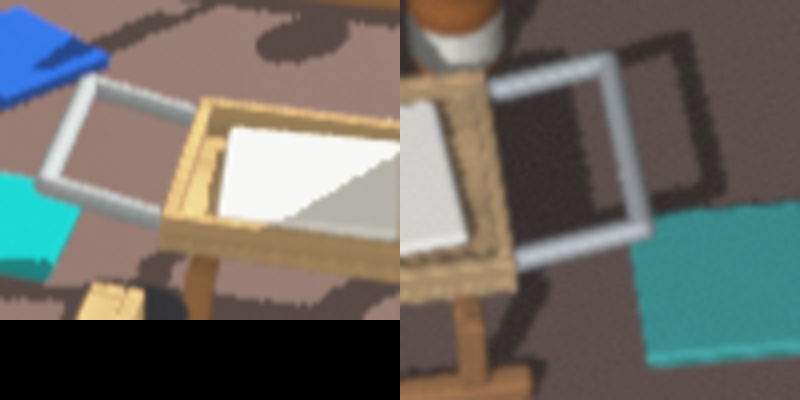

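In the zoom, the bar corner centres are at scene (348.5,190.7) and (336.5,215.5), and at side (320,307.5) and (312,265.5), in that order.

Run:
```python
from h import *
a,ea=tri((348.5,190.7),(320,307.5));b,eb=tri((336.5,215.5),(312,265.5))
print(a,ea,b,eb,np.linalg.norm(a-b))
for n,p,q in(("scene",(348.5,190.7),(336.5,215.5)),("side",(320,307.5),(312,265.5))):
  A,B=plane(n,p,.075),plane(n,q,.075);print(n,A,B,(A+B)/2,np.linalg.norm(A-B),np.arctan2(*(B-A)[[0,1]]))
# hinge bolt
h,e=tri((433,245),(258,205));print("bolt-y",h,e)
print("bolt planes",plane("scene",(433,245),.06),plane("side",(216,338),.06))
m=env.camera_model("wrist");print(np.round(m["extrinsics"],3).tolist())
```

```text
[0.3951539  0.15134643 0.07441402] 0.0027059401251785936 [0.42520234 0.05923794 0.07468494] 0.0021556198874015386 0.09688631242497794
scene [0.39715069 0.15049905 0.075     ] [0.42663108 0.05888666 0.075     ] [0.41189088 0.10469285 0.075     ] 0.09623888675694127 2.8302624861416326
side [0.39389298 0.15108544 0.075     ] [0.42422084 0.05890107 0.075     ] [0.40905691 0.10499326 0.075     ] 0.09704502561590118 2.8237550190387415
bolt-y [ 0.58566379 -0.01386797  0.12278464] 0.09441578897161654
bolt planes [0.60071653 0.08939794 0.06      ] [0.54938765 0.23143307 0.06      ]
[[0.422, -0.869, -0.26, 0.329], [-0.907, -0.405, -0.118, -0.536], [-0.002, 0.285, -0.958, 0.374], [0.0, 0.0, 0.0, 1.0]]
```

```bash
cat >> h.py <<'E'
from scipy.spatial.transform import Rotation as Ro
M=np.array([.4105,.105,.075]);PSI=.316
X=np.array([np.cos(PSI),np.sin(PSI),0]);H=M+.175*X-np.array([0,0,.015]);YAW=PSI+np.pi/2
def rel(p,yaw,p0,r0):
    R0=Ro.from_euler("xyz",r0);R=Ro.from_euler("xyz",[np.pi,0,yaw])
    return np.round(R0.inv().apply(np.array(p)-p0),3).tolist(),np.round((R0.inv()*R).as_rotvec(degrees=True),1).tolist()
E
python3 - <<'E'
from h import *
o=env.get_obs();print(H)
print(rel([.45,-.2,.3],1.3,o["ee_pos"],o["eef_rot"]))
print(rel([M[0],M[1],.24],YAW,[.45,-.2,.3],[np.pi,0,1.3]))
E
```

```text
[0.57683507 0.15938424 0.06      ]
([0.324, -0.254, 0.003], [-0.1, -0.0, -49.6])
([0.283, -0.12, 0.06], [0.0, 0.0, -33.6])
```

```bash
python3 -m pendant '[{"offset":[0.062,-0.048,0],"dr":[0,0,-10],"jaw":0.05},{"offset":[0.11,-0.086,0],"dr":[0,0,-18],"jaw":0.05},{"offset":[0.158,-0.124,0],"dr":[0,0,-26],"jaw":0.05},{"offset":[0.206,-0.162,0],"dr":[0,0,-34],"jaw":0.05},{"offset":[0.206,-0.162,0],"dr":[0,0,-34],"jaw":0.05}]'
python3 - <<'E'
from h import *
o=env.get_obs();print(o["ee_pos"],o["eef_rot"])
print(rel([.45,-.2,.3],1.3,o["ee_pos"],o["eef_rot"]))
print(rel([M[0],M[1],.24],YAW,o["ee_pos"],o["eef_rot"]))
E
```

```text
t: 0.72
ee_pos: [0.3838, -0.3288, 0.3042]
eef_rot: [3.142, -0.002, 1.036]
contact_force: [0.2, 0.2, -0.2]
grip_width: 0.0502
grip_force: 0.0
[ 0.3838417  -0.32880942  0.30416337] [ 3.14156744e+00 -1.56728151e-03  1.03646044e+00]
([0.145, -0.009, 0.004], [0.0, -0.1, -15.1])
([0.387, -0.198, 0.065], [0.0, -0.1, -48.7])
```

```bash
python3 -m pendant '[{"offset":[0.05,-0.003,0],"dr":[0,0,-6],"jaw":0.05},{"offset":[0.10,-0.01,0],"dr":[0,0,-12],"jaw":0.05},{"offset":[0.15,-0.03,0.003],"dr":[0,0,-20],"jaw":0.05},{"offset":[0.20,-0.06,0.01],"dr":[0,0,-28],"jaw":0.05},{"offset":[0.25,-0.09,0.02],"dr":[0,0,-36],"jaw":0.05}]'
python3 -m pendant '[{"offset":[0.04,-0.03,0.01],"dr":[0,0,-5],"jaw":0.05},{"offset":[0.08,-0.06,0.02],"dr":[0,0,-10],"jaw":0.05},{"offset":[0.08,-0.06,0.02],"dr":[0,0,-12],"jaw":0.05},{"offset":[0.08,-0.06,0.02],"dr":[0,0,-12],"jaw":0.05}]'
python3 - <<'E'
from h import *
o=env.get_obs();print(o["ee_pos"],o["eef_rot"],o["qpos"])
print(rel([M[0],M[1],.20],YAW,o["ee_pos"],o["eef_rot"]))
E
```

```text
t: 1.35
ee_pos: [0.4339, -0.0718, 0.2837]
eef_rot: [3.141, 0.0, 1.658]
contact_force: [0.7, 0.3, -0.9]
grip_width: 0.05
grip_force: 0.0
t: 1.85
ee_pos: [0.3679, 0.0011, 0.2641]
eef_rot: [3.141, 0.0, 1.864]
contact_force: [-0.3, 0.2, -0.4]
grip_width: 0.0503
grip_force: 0.0
[0.36793169 0.00112415 0.26407787] [3.14096611e+00 4.92480310e-04 1.86394995e+00] [ 0.58615063  0.20585745 -0.78573657  2.16929704  0.19691982  0.83478616
 -0.02880695]
([0.087, 0.071, 0.064], [0.0, 0.0, -1.3])
```

```bash
python3 -m pendant '[{"offset":[0.04,0.035,0.02],"dr":[0,0,-1],"jaw":0.05},{"offset":[0.087,0.071,0.04],"dr":[0,0,-1.3],"jaw":0.05},{"offset":[0.087,0.071,0.064],"dr":[0,0,-1.3],"jaw":0.05},{"offset":[0.087,0.071,0.064],"dr":[0,0,-1.3],"jaw":0.05}]'
python3 - <<'E'
from h import *
import cv2
o=env.get_obs();print(o["ee_pos"],o["eef_rot"],o["qpos"])
m=env.camera_model("wrist");K=np.array(m["K"]);T=np.linalg.inv(np.array(m["extrinsics"]))
im=env.get_image("wrist")[:,:,::-1].copy()
Y=np.array([-X[1],X[0],0])
for s in(-.045,0,.045):
  for q in(M+s*Y,):
    c=T@np.r_[q,1];u=K@c[:3];u=u[:2]/u[2];print(u);cv2.circle(im,tuple(int(v) for v in u),3,(0,0,255),-1)
cv2.imwrite("pics/w1.png",im)
E
```

```text
t: 2.35
ee_pos: [0.4101, 0.1052, 0.1985]
eef_rot: [-3.138, -0.001, 1.887]
contact_force: [-0.5, 0.1, -0.3]
grip_width: 0.0496
grip_force: 0.0
[0.41006542 0.10523985 0.19848923] [-3.13801071e+00 -7.07096572e-04  1.88719746e+00] [ 0.22749091  0.40631432 -0.73414813  2.14533781  0.40522206  0.73239332
 -0.45795576]
[322.42066735 348.33228662]
[322.50949076 265.37881445]
[322.61003775 171.47651922]
```

View pics/w1.png

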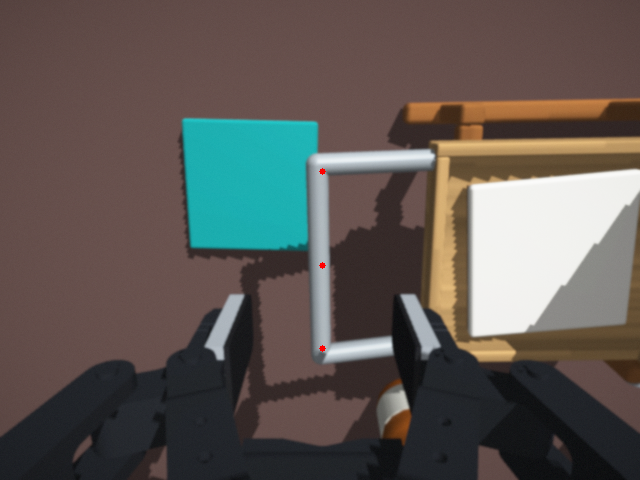

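The bar's centreline runs from (317,157) to (320,355). My prediction is about 3 px (1.5 mm) off toward the tray and about 0.9° out in yaw. I'll correct both, descend and grip.

```bash
sed -i 's/^M=.*/M=np.array([.4091,.1045,.075]);PSI=.331/' h.py
python3 -m pendant '[{"offset":[0,-0.0015,0.03],"dr":[0,0,-0.9],"jaw":0.05},{"offset":[0,-0.0015,0.055],"dr":[0,0,-0.9],"jaw":0.05},{"offset":[0,-0.0015,0.0695],"dr":[0,0,-0.9],"jaw":0.05},{"offset":[0,-0.0015,0.0695],"dr":[0,0,-0.9],"jaw":0.05}]'
python3 -m pendant '[{"offset":[0,0,0],"dr":[0,0,0],"jaw":0.02},{"offset":[0,0,0],"dr":[0,0,0],"jaw":0},{"offset":[0,0,0],"dr":[0,0,0],"jaw":0},{"offset":[0,0,0],"dr":[0,0,0],"jaw":0},{"offset":[0,0,0],"dr":[0,0,0],"jaw":0}]' 30
python3 - <<'E'
from h import *
o=env.get_obs();p=o["ee_pos"];print(p,o["eef_rot"],o["qpos"],YAW,H)
R0=Ro.from_euler("xyz",o["eef_rot"])
v=p+R0.apply([0,0,.054])-H;r=np.hypot(v@X,v[2]);f0=np.arctan2(v[2],-(v@X));print("r",r,f0,v)
for th in np.arange(0,1.95,.1):
  f=f0+th;d=r*(-np.cos(f)*X+np.array([0,0,np.sin(f)]))-r*(-np.cos(f0)*X+np.array([0,0,np.sin(f0)]))
  print(round(th,2),np.round(R0.inv().apply(d),4).tolist())
E
```

```text
t: 2.9
ee_pos: [0.409, 0.1041, 0.1306]
eef_rot: [-3.141, 0.001, 1.901]
contact_force: [-0.3, 0.1, 0.8]
grip_width: 0.0496
grip_force: 0.0
t: 3.52
ee_pos: [0.4081, 0.1049, 0.1311]
eef_rot: [-3.141, 0.001, 1.904]
contact_force: [-3.0, -0.7, 8.5]
grip_width: 0.0087
grip_force: 29.3
[0.40808234 0.1048912  0.13112861] [-3.14130497e+00  1.32131945e-03  1.90391329e+00] [ 0.12087926  0.51169587 -0.61699166  2.2313633   0.57026655  0.55514577
 -0.5990708 ] 1.9017963267948965 [0.57460062 0.16137306 0.06      ]
r 0.17668290554991584 0.09709828878740596 [-0.16650963 -0.05655436  0.01712866]
0.0 [0.0, 0.0, 0.0]
0.1 [-0.0, 0.0026, -0.0175]
0.2 [-0.0001, 0.0069, -0.0346]
0.3 [-0.0001, 0.0129, -0.0512]
0.4 [-0.0001, 0.0205, -0.0671]
0.5 [-0.0002, 0.0297, -0.0822]
0.6 [-0.0002, 0.0404, -0.0963]
0.7 [-0.0003, 0.0524, -0.1093]
0.8 [-0.0003, 0.0656, -0.121]
0.9 [-0.0003, 0.0799, -0.1313]
1.0 [-0.0004, 0.0952, -0.1401]
1.1 [-0.0004, 0.1113, -0.1474]
1.2 [-0.0005, 0.1281, -0.153]
1.3 [-0.0005, 0.1453, -0.1569]
1.4 [-0.0006, 0.1628, -0.1591]
1.5 [-0.0006, 0.1805, -0.1595]
1.6 [-0.0006, 0.1981, -0.1582]
1.7 [-0.0007, 0.2154, -0.1551]
1.8 [-0.0007, 0.2324, -0.1503]
1.9 [-0.0007, 0.2489, -0.1438]
```

Grip confirmed: opening 8.7 mm at 29 N. First swing is to 0.2 rad.

```bash
python3 -m pendant '[{"offset":[0,0.001,-0.007],"dr":[0,0,0],"jaw":0},{"offset":[0,0.002,-0.014],"dr":[0,0,0],"jaw":0},{"offset":[0,0.0035,-0.021],"dr":[0,0,0],"jaw":0},{"offset":[0,0.005,-0.028],"dr":[0,0,0],"jaw":0},{"offset":[0,0.007,-0.0346],"dr":[0,0,0],"jaw":0}]'
python3 -m pendant '[{"offset":[0,0.0027,-0.0083],"dr":[0,0,0],"jaw":0},{"offset":[0,0.006,-0.0166],"dr":[0,0,0],"jaw":0},{"offset":[0,0.0098,-0.0246],"dr":[0,0,0],"jaw":0},{"offset":[0,0.0136,-0.0325],"dr":[0,0,0],"jaw":0}]'
```

```text
t: 4.15
ee_pos: [0.414, 0.107, 0.1652]
eef_rot: [-3.139, 0.001, 1.904]
contact_force: [-4.7, -3.0, -0.8]
grip_width: 0.0086
grip_force: 29.2
t: 4.65
ee_pos: [0.4258, 0.1111, 0.1975]
eef_rot: [-3.136, 0.001, 1.904]
contact_force: [-7.0, -4.1, 1.6]
grip_width: 0.0085
grip_force: 29.2
```

```bash
python3 -m pendant '[{"offset":[0,0.0045,-0.0076],"dr":[0,0,0],"jaw":0},{"offset":[0,0.0092,-0.0151],"dr":[0,0,0],"jaw":0},{"offset":[0,0.0145,-0.0222],"dr":[0,0,0],"jaw":0},{"offset":[0,0.0199,-0.0292],"dr":[0,0,0],"jaw":0}]'
python3 -m pendant '[{"offset":[0,0.007,-0.008],"dr":[0,0,0],"jaw":0},{"offset":[0,0.0146,-0.0155],"dr":[0,0,0],"jaw":0},{"offset":[0,0.0225,-0.0224],"dr":[0,0,0],"jaw":0},{"offset":[0,0.031,-0.029],"dr":[0,0,0],"jaw":0},{"offset":[0,0.0395,-0.035],"dr":[0,0,0],"jaw":0}]'
python3 -m pendant '[{"offset":[0,0.009,-0.0054],"dr":[0,0,0],"jaw":0},{"offset":[0,0.0185,-0.0103],"dr":[0,0,0],"jaw":0},{"offset":[0,0.028,-0.0147],"dr":[0,0,0],"jaw":0},{"offset":[0,0.038,-0.0184],"dr":[0,0,0],"jaw":0},{"offset":[0,0.0482,-0.0217],"dr":[0,0,0],"jaw":0}]'
python3 - <<'E'
from h import *
import cv2
o=env.get_obs();p=o["ee_pos"];R0=Ro.from_euler("xyz",o["eef_rot"])
v=p+R0.apply([0,0,.054])-H;print("r",np.hypot(v@X,v[2]),"th",np.arctan2(v[2],-(v@X))-.0855,v@[-X[1],X[0],0])
a=env.get_image("scene")[100:300,280:520,::-1];b=env.get_image("side")[200:400,120:360,::-1]
cv2.imwrite("pics/m.png",np.hstack([cv2.resize(a,(400,333)),cv2.resize(b,(400,333))]))
E
```

```text
t: 5.15
ee_pos: [0.443, 0.1171, 0.2266]
eef_rot: [-3.132, 0.002, 1.905]
contact_force: [-14.4, -7.0, 8.4]
grip_width: 0.0088
grip_force: 29.5
t: 5.78
ee_pos: [0.4802, 0.1302, 0.2634]
eef_rot: [-3.133, 0.004, 1.905]
contact_force: [-20.3, -10.2, 30.7]
grip_width: 0.0085
grip_force: 31.8
t: 6.4
ee_pos: [0.5307, 0.1476, 0.2867]
eef_rot: [3.137, 0.001, 1.904]
contact_force: [-3.7, -4.4, 12.8]
grip_width: 0.0088
grip_force: 31.4
r 0.17868657822160275 th 1.2261002990850505 0.0011900664728483022
```

View pics/m.png

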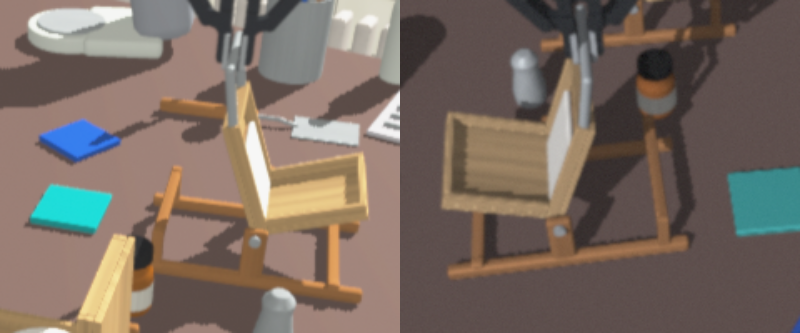

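The tray is near upright with the grip holding. The trivet sits on the floor at the wall and the fingers are clear of it. I'll continue slightly higher, because the tool was being pushed up.

```bash
python3 -m pendant '[{"offset":[0,0.0103,-0.0035],"dr":[0,0,0],"jaw":0},{"offset":[0,0.0207,-0.006],"dr":[0,0,0],"jaw":0},{"offset":[0,0.031,-0.0077],"dr":[0,0,0],"jaw":0},{"offset":[0,0.042,-0.0083],"dr":[0,0,0],"jaw":0},{"offset":[0,0.0524,-0.0085],"dr":[0,0,0],"jaw":0}]'
python3 -m pendant '[{"offset":[0,0.007,0.0004],"dr":[0,0,0],"jaw":0},{"offset":[0,0.014,0.001],"dr":[0,0,0],"jaw":0},{"offset":[0,0.021,0.002],"dr":[0,0,0],"jaw":0},{"offset":[0,0.028,0.003],"dr":[0,0,0],"jaw":0},{"offset":[0,0.0349,0.0044],"dr":[0,0,0],"jaw":0}]'
python3 - <<'E'
from h import *
o=env.get_obs();p=o["ee_pos"];R0=Ro.from_euler("xyz",o["eef_rot"])
v=p+R0.apply([0,0,.054])-H;print("r",np.hypot(v@X,v[2]),"th",np.arctan2(v[2],-(v@X))-.0855,v@[-X[1],X[0],0])
E
```

```text
t: 7.12
ee_pos: [0.58, 0.1648, 0.2921]
eef_rot: [3.141, -0.0, 1.904]
contact_force: [-1.0, -1.7, 1.6]
grip_width: 0.0087
grip_force: 31.0
t: 7.75
ee_pos: [0.6123, 0.176, 0.2871]
eef_rot: [-3.141, 0.0, 1.904]
contact_force: [-0.4, -2.1, -1.0]
grip_width: 0.009
grip_force: 30.9
r 0.17776863068686372 th 1.7145711127617762 0.001582212583868637
```

```bash
python3 -m pendant '[{"offset":[0,0.0034,0.0009],"dr":[0,0,0],"jaw":0},{"offset":[0,0.0068,0.0018],"dr":[0,0,0],"jaw":0},{"offset":[0,0.0102,0.0028],"dr":[0,0,0],"jaw":0},{"offset":[0,0.0136,0.0038],"dr":[0,0,0],"jaw":0},{"offset":[0,0.017,0.0048],"dr":[0,0,0],"jaw":0}]'
python3 -m pendant '[{"offset":[0,0.0034,0.0012],"dr":[0,0,0],"jaw":0},{"offset":[0,0.0068,0.0025],"dr":[0,0,0],"jaw":0},{"offset":[0,0.01,0.0037],"dr":[0,0,0],"jaw":0},{"offset":[0,0.0135,0.005],"dr":[0,0,0],"jaw":0},{"offset":[0,0.0165,0.0065],"dr":[0,0,0],"jaw":0}]'
python3 - <<'E'
from h import *
import cv2
o=env.get_obs();p=o["ee_pos"];R0=Ro.from_euler("xyz",o["eef_rot"])
v=p+R0.apply([0,0,.054])-H;print("r",np.hypot(v@X,v[2]),"th",np.arctan2(v[2],-(v@X))-.0855,v@[-X[1],X[0],0])
a=env.get_image("scene")[100:300,280:520,::-1];b=env.get_image("side")[200:400,120:360,::-1]
cv2.imwrite("pics/m2.png",np.hstack([cv2.resize(a,(400,333)),cv2.resize(b,(400,333))]))
E
```

```text
t: 8.38
ee_pos: [0.6283, 0.1816, 0.2828]
eef_rot: [3.141, -0.0, 1.904]
contact_force: [1.3, -0.9, 0.5]
grip_width: 0.0085
grip_force: 31.3
t: 9.0
ee_pos: [0.6434, 0.1868, 0.2759]
eef_rot: [-3.14, 0.0, 1.904]
contact_force: [-8.8, -6.2, 11.7]
grip_width: 0.0089
grip_force: 33.0
r 0.1777185372658054 th 1.9102872317470376 0.0017001775244241263
```

View pics/m2.png

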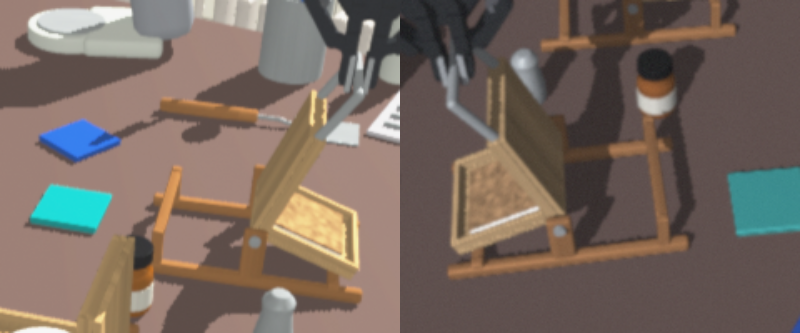

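The tray is on its stop and the trivet lies cork up on the back wall. I'll open gently, then withdraw straight up.

```bash
python3 -m pendant '[{"offset":[0,0,0],"dr":[0,0,0],"jaw":0.02},{"offset":[0,0,0],"dr":[0,0,0],"jaw":0.035},{"offset":[0,0,0],"dr":[0,0,0],"jaw":0.035},{"offset":[0,0,0],"dr":[0,0,0],"jaw":0.035}]'
python3 -m pendant '[{"offset":[0,0,-0.02],"dr":[0,0,0],"jaw":0.035},{"offset":[0,0,-0.05],"dr":[0,0,0],"jaw":0.035},{"offset":[0,0,-0.09],"dr":[0,0,0],"jaw":0.035},{"offset":[0,0,-0.12],"dr":[0,0,0],"jaw":0.035},{"offset":[0,0,-0.12],"dr":[0,0,0],"jaw":0.035}]'
python3 -m pendant '[{"offset":[0,0,0],"dr":[0,0,0],"jaw":0.035},{"offset":[0,0,0],"dr":[0,0,0],"jaw":0.035},{"offset":[0,0,0],"dr":[0,0,0],"jaw":0.035},{"offset":[0,0,0],"dr":[0,0,0],"jaw":0.035}]'
python3 - <<'E'
from h import *
import cv2
a=env.get_image("scene")[100:400,200:520,::-1];b=env.get_image("side")[120:420,100:420,::-1]
cv2.imwrite("pics/m3.png",np.hstack([cv2.resize(a,(400,375)),cv2.resize(b,(400,375))]))
E
```

```text
t: 9.6
ee_pos: [0.6437, 0.1871, 0.2762]
eef_rot: [3.141, -0.0, 1.904]
contact_force: [-0.5, -0.6, -0.8]
grip_width: 0.0345
grip_force: 0.0
t: 10.22
ee_pos: [0.6441, 0.1877, 0.399]
eef_rot: [3.137, -0.001, 1.904]
contact_force: [0.1, 0.7, 0.1]
grip_width: 0.035
grip_force: 0.0
t: 10.72
ee_pos: [0.6437, 0.1869, 0.3957]
eef_rot: [-3.141, -0.0, 1.904]
contact_force: [0.5, -0.1, 0.6]
grip_width: 0.0348
grip_force: 0.0
```

View pics/m3.png

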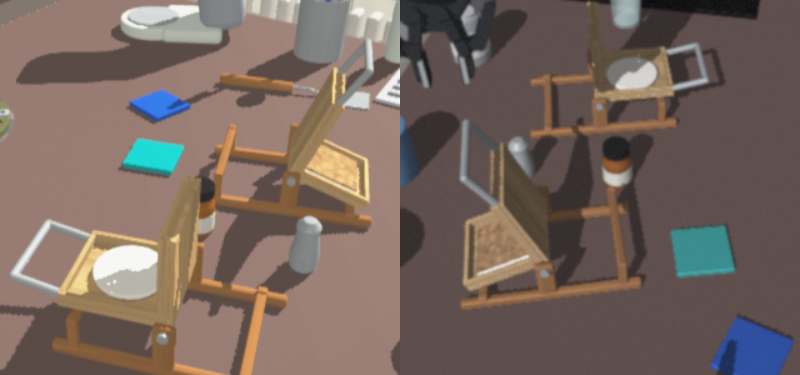

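The square tray rests on its back with the trivet inside, cork up. The round tray is still down and the gripper is clear.

```bash
python3 -c "
from workcell import env
print(env.job_done())"
```

```text
the job is handed in; nothing more can be done
None
```

I handed the job in at about 11 s: in the last pictures the square trivet's tray rests on its back wall with the trivet inside, cork face up. The bar is released and the round trivet's tray was not moved; the hand-in call returned no verdict.

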